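Stow the fly-tying tools under the click-shut hold-down

TASK

Pack up the tying tools: turn the black knob of the brass tool tray anticlockwise to unlock its hold-down bar and swing it fully open, lay every tying tool on the bench flat in a keyhole pocket of its own with the handle down in the wide end, and then turn the knob clockwise until the bar clicks shut across the tools. Work the bar by its knob, both ways, and leave the spools, jar, torch and hair stacker standing where they are.

Things in the scene. Friction and masses are not known exactly. Their poses are not given: they have to be found in the camera images.
- tray: brass tool tray fixed to the bench, 228 mm (own x) by 272 mm (own y); origin at the centre of its underside. Six keyhole pockets lie along x, with dark floors 5 mm above the bench; the lands around them are 14 mm above the bench. Pocket centre lines: y = -116, -82, -48 mm (pockets 1, 2, 3) and +48, +82, +116 mm (4, 5, 6). A stowed handle stands 9 mm proud of the lands.
- pocket1 (a point): on the floor of pocket 1 under where the middle of the handle belongs (tray x -34, y -116 mm); axes as the tray's. Pockets 1, 3, 5: x from -76 to +76 mm, wide end (84 x 25 mm, for the handle) at -x, narrow end (68 x 12 mm, for the shank) at +x, so the tip points to +x. A handle has 5 mm of play each way along and 3 mm each way across.
- pocket2 (a point): on the floor of pocket 2 under where the middle of the handle belongs (tray x +34, y -82 mm); axes as the tray's. Pockets 2, 4, 6 are turned about: wide end at +x, narrow end at -x, so the tip points to the tray's -x.
- hold_down (a joint): angle of knob and bar, rad: 0 = locked, bar across all pockets; grows anticlockwise (seen from above) to 1.57 = open, bar along the tray's x. Stops at both ends. An over-centre spring with its dead point at 0.39 holds it at either end: to open, up to 0.15 N m is needed until it passes 0.39, then it swings on by itself to 1.4 or more; to lock, up to 0.15 N m, then past 0.39 it clicks shut to 0.
- knob: black knob fixed on the bar: disc 40 mm across, 33 to 39 mm above the bench, and on it a grip fin 44 mm long, 14 mm wide, 39 to 65 mm above the bench, parallel to the bar; grip the fin's two flat sides. Origin on the turning axis (the tray's centre), 33 mm above the bench; own x along the fin, towards the white mark, which is at the tray's +x when open.
- bar_end (a point): end of the aluminium hold-down bar on the white mark's side, on its underside, 113 mm from the axis. The bar is 226 mm long, 14 mm wide; underside 27 mm, top 32 mm above the bench, so it passes only over tools that lie right down in their pockets. Open, it lies between pockets 3 and 4.
- bodkin: tying tool, red handle, thin needle; square handle 18 x 18 x 74 mm, brass ferrule 13 mm across, then a steel shank and tip up to 10 mm wide reaching 66 mm beyond the handle; 45 g. Origin on the axis at the middle of the handle (near the centre of mass), 9 mm above what it lies on; own x points to the tip; None when absent or held
- bodkin_tip (a point): on the bodkin's axis, at the far end of its tip, 103 mm from its origin
- hitch: tying tool, yellow handle, tapered half-hitch cone; square handle 18 x 18 x 74 mm, brass ferrule 13 mm across, then a steel shank and tip up to 10 mm wide reaching 66 mm beyond the handle; 45 g. Origin on the axis at the middle of the handle (near the centre of mass), 9 mm above what it lies on; own x points to the tip; None when absent or held
- hitch_tip (a point): on the hitch's axis, at the far end of its tip, 103 mm from its origin
- brush: tying tool, blue handle, copper-coloured bristle brush; square handle 18 x 18 x 74 mm, brass ferrule 13 mm across, then a steel shank and tip up to 10 mm wide reaching 66 mm beyond the handle; 45 g. Origin on the axis at the middle of the handle (near the centre of mass), 9 mm above what it lies on; own x points to the tip; None when absent or held
- brush_tip (a point): on the brush's axis, at the far end of its tip, 103 mm from its origin
- whip: tying tool, green handle, bent whip-finisher wire; square handle 18 x 18 x 74 mm, brass ferrule 13 mm across, then a steel shank and tip up to 10 mm wide reaching 66 mm beyond the handle; 45 g. Origin on the axis at the middle of the handle (near the centre of mass), 9 mm above what it lies on; own x points to the tip; None when absent or held
- whip_tip (a point): on the whip's axis, at the far end of its tip, 103 mm from its origin
- threader: tying tool, orange handle, diamond wire loop; square handle 18 x 18 x 74 mm, brass ferrule 13 mm across, then a steel shank and tip up to 10 mm wide reaching 66 mm beyond the handle; 45 g. Origin on the axis at the middle of the handle (near the centre of mass), 9 mm above what it lies on; own x points to the tip; None when absent or held
- threader_tip (a point): on the threader's axis, at the far end of its tip, 103 mm from its origin
- rake: tying tool, white handle, short comb teeth; square handle 18 x 18 x 74 mm, brass ferrule 13 mm across, then a steel shank and tip up to 10 mm wide reaching 66 mm beyond the handle; 45 g. Origin on the axis at the middle of the handle (near the centre of mass), 9 mm above what it lies on; own x points to the tip; None when absent or held
- rake_tip (a point): on the rake's axis, at the far end of its tip, 103 mm from its origin
- spool_red: bystander: spool of red thread, 34 mm across, 34 mm high; origin at its foot
- spool_wire: bystander: clear spool of silver wire, 34 mm across, 34 mm high; origin at its foot
- spool_olive: bystander: spool of olive thread, 34 mm across, 34 mm high; origin at its foot
- cement: bystander: jar with blue cap, 34 mm across, 75 mm high; origin at its foot
- torch: bystander: dark torch standing on its head, 42 mm across, 140 mm high; origin at its foot
- stacker: bystander: brass hair stacker tube, 32 mm across at the foot, 50 mm high; origin at its foot
Mind the look-alikes: they are no part of the job. Several things have the shape of the threader; the one meant has the colours described above. Of the things that look like the rake, take the one that is nearest to the robot's base at the start.

How it is judged:
By the outcome, as a careful person would: the job done as asked, in the order asked, and still so for the second after the job is handed in, with the robot touching nothing.
Of bodkin, hitch, brush, whip, threader, rake only 4 to 6 are there at a start; the rules pass over those that are not, and their reading is None.
At some moment in a run one of bodkin, hitch, brush, whip, threader, rake may be knocked a few centimetres aside while the robot is not near it.
Once in a run the grip may slacken for a moment while it holds something.
It also fails if it takes over 210 s, if anything falls off the work surface, if the arm or the gripper's body presses on something with over 40 N, if the wrist force passes 120 N, or if a joint passes its speed limit or range.

ROBOT

A 7-joint arm with a two-finger parallel gripper is mounted at the origin on the work surface. World frame = base frame: x ahead of the robot, y to its left, z up, the work surface at z = 0. Lengths are in m, angles in degrees, forces in N, time in s.
With the tool pointing down it reaches from about 0.425 to 0.95 m from the base axis. Payload 4.7 kg.
Tool frame: the origin (TCP) lies between the finger pads; the fingertips stand 14 mm ahead of it and the grasp point (between the pads) lies 5 mm behind it; z points along the fingers, y is the line along which they close (so a half turn about z gives the same grasp; the last joint's range is limited). The gripper opens to 87 mm and grips with 3 to 60 N. Pads are 19 mm wide; open, the fingers measure 117 mm over their backs; the gripper's body (75 mm by 190 mm) begins 51 mm behind the grasp point.
Start: joints at [63.031, 26.849, -2.785, 87.806, 1.381, 65.374, -4.715], TCP at [0.289, -0.61, 0.237] pointing down, gripper open.
Joint ranges: [-148.3, 148.3], [-19.14, 114.17], [-79.39, 73.82], [5.75, 140.21], [-59.74, 239.74], [12.07, 113.84], [-152.46, 152.46]. Speed limits (degrees/s): [147.25, 147.25, 180, 180, 180, 180, 180].

INTERFACE

Orientations are given as a 3x3 rotation matrix whose columns are the frame's x, y, z axes.
In Python, from workcell import status, cams, ticket gives the robot as it stands. The module is installed in compiled form; this text tells all that it offers.
- The arm moves only by the shell command python3 -m pendant 'ROWS' [OPENING] [FORCE]. ROWS is a JSON object of lists of equal length, an entry for each row: "dp": the shift along the tool's x, y, z in cm, a list of three; "spin": the turn about the tool's z in rad. In form: {"dp": [[dx, dy, dz], ...], "spin": [spin, ...]}. A call has 1 to 12 rows; each row shifts and turns the commanded pose from where the row before left it, along the tool's axes as they then stand; what a row does not reach is not made up. A row lasts 1/12 s, in which the tool goes at most 41.7 mm and 7.16 degrees, less where a joint would pass 70% of its speed; a pose out of reach is approached as far as the arm can. A call is refused whole if a number of a shift passes 4.17 or a number of a turn 0.125, either way. A call with a gripper value outside its range is refused whole. OPENING is the opening, from 0 (shut) to 1 (fully open), set as the call begins (- or left out, the last holds). The fingers move at their own pace and stop on an object; FORCE is the grip in N (left out, the last holds). Time passes only in rows, so rows that do not move let the fingers close. It gives the time, the measured TCP pose, the force, the opening and the grip force at its end, in the units of the state.
- status.state(): the state, without advancing time (a new reading comes with each control period).
- cams.capture(name): name is "scene" or "top" or "wrist"; returns a dict with "pixels" (400x640x3 uint8, red, green, blue), "camera_matrix" (3x3 intrinsics, pixels), "distortion" ([k1, k2, p1, p2, k3] as OpenCV has them; the pictures are not rectified), "rvec" (rotation vector, rad) and "tvec" (3), from world to camera coordinates, as OpenCV has them. Camera axes: x right, y down, z forward; pixel columns grow to the right and rows downward; lengths in m; the calibration is good to about 2 mm. A picture is of the moment at which its call begins. There is no depth.
- ticket.sign_off(): hands the job in; it is judged then, once.
The state is a dict: "time_s": time; "qpos": joint angles; "qd": joint speeds; "joint_efforts": joint torques, N m; "eef_pos": TCP position; "eef_rot": TCP orientation; "force": force on the tool from outside, world axes, zero at the start; "moment": the same for the moment, N m; "opening": finger opening in m; "grasp_force": force on a finger pad.
Only numpy, scipy, OpenCV 4.12 (cv2) and the standard library are available. Lean on these libraries where they do the work, as an engineer would, in place of code of your own. Each camera call takes 0.05 s, during which the arm holds its last target. There are 200 camera calls.

## Working session

There is one attempt and no reset: what is moved stays moved. The work goes in short steps, Python scripts to look and compute and a shell command to move; the robot and the scene stay as the last step left them, time stands still between calls to the robot, and variables do not carry over. Pictures are saved under pics/ and viewed, at most 19 in all, crops included, and the job is handed in when it is done.

```bash
mkdir -p pics; python3 - <<'E'
from workcell import status,cams
import cv2,pickle
s=status.state();print({k:s[k] for k in('time_s','eef_pos','eef_rot','opening','force')})
for n in('scene','top'):
    c=cams.capture(n);pickle.dump(c,open(n+'.pkl','wb'))
    cv2.imwrite(f'pics/{n}0.png',c['pixels'][:,:,::-1]);print(n,c['camera_matrix'],c['distortion'],c['rvec'],c['tvec'])
E
```

```text
{'time_s': 0.0, 'eef_pos': array([ 0.28837465, -0.60968145,  0.23552137]), 'eef_rot': array([[ 9.03990392e-01,  4.27551896e-01, -8.64522609e-04],
       [ 4.27552766e-01, -9.03988807e-01,  1.69392035e-03],
       [-5.72799038e-05, -1.90091676e-03, -9.99998192e-01]]), 'opening': 0.08687080301066082, 'force': array([ 0.23927176, -0.83780967,  0.36914367])}
scene [[383.35980588   0.         318.50786994]
 [  0.         383.35980588 202.81631286]
 [  0.           0.           1.        ]] [-0.06663545  0.          0.          0.          0.        ] [ 1.40988628  2.22414285 -0.85743167] [ 0.29177342 -0.32964612  1.49676384]
top [[494.89740525   0.         323.27206053]
 [  0.         494.89740525 196.58259438]
 [  0.           0.           1.        ]] [-0.08705432  0.          0.          0.          0.        ] [ 2.1265782  -2.11456832  0.21006991] [-0.02523864  0.57047211  1.34377601]
```

View pics/top0.png

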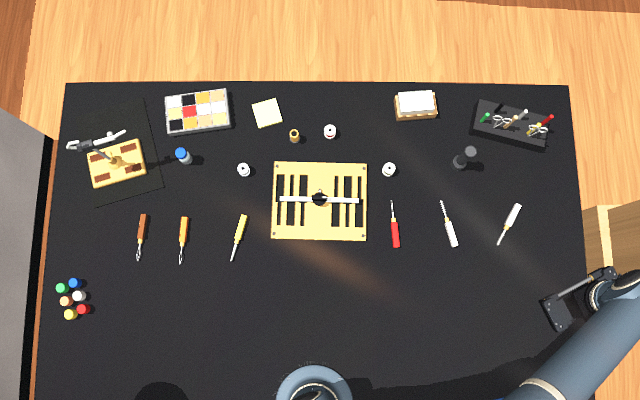

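View pics/scene0.png

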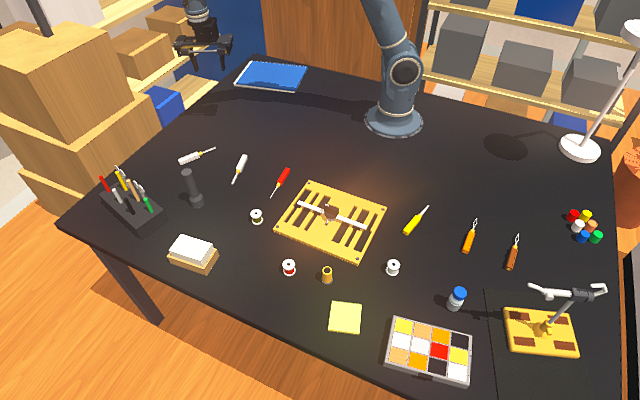

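The top view shows the tray at (320,200) with the bar across it. The tools are yellow (239,230), orange (183,230; the brown one at 141,222 is a look-alike), red (395,233) and white (452,234; the one at 513,213 is farther from the base). There is no blue or green tool, so four to stow.

```bash
cat > h.py <<'E'
import numpy as np,cv2
from workcell import status,cams
def ray(c,uv,z):
    uv=np.array(uv,float).reshape(-1,1,2)
    n=cv2.undistortPoints(uv,c['camera_matrix'],np.array(c['distortion']))[:,0]
    R=cv2.Rodrigues(np.array(c['rvec']))[0];t=np.array(c['tvec']).ravel()
    o=-R.T@t;d=np.c_[n,np.ones(len(n))]@R
    return o+d*((z-o[2])/d[:,2])[:,None]
def proj(c,P):
    return cv2.projectPoints(np.array(P,float).reshape(-1,3),np.array(c['rvec']),np.array(c['tvec']),c['camera_matrix'],np.array(c['distortion']))[0][:,0]
HSV={'bodkin':((0,150,110),(6,255,255)),'hitch':((24,150,150),(34,255,255)),'threader':((14,190,170),(20,255,255)),'rake':((0,0,150),(179,60,255))}
def blob(c,name,box=None,amin=20):
    m=cv2.inRange(cv2.cvtColor(c['pixels'],cv2.COLOR_RGB2HSV),*HSV[name])
    if box is not None:
        k=np.zeros_like(m);x0,y0,x1,y1=box;k[y0:y1,x0:x1]=255;m&=k
    cs=[q for q in cv2.findContours(m,cv2.RETR_EXTERNAL,cv2.CHAIN_APPROX_NONE)[0] if cv2.contourArea(q)>amin]
    return cs
def axis(c,cnt,z=.018):
    # min area rect on the plane (mm): centre, length, width, angle of long side
    P=ray(c,cnt[:,0],z)[:,:2]*1000
    (x,y),(w,h),a=cv2.minAreaRect(P.astype(np.float32))
    if w<h: w,h,a=h,w,a+90
    return x,y,w,h,a
def go(p,yaw):
    """shift (cm, in tool axes after the turn) and turn to bring TCP to p (m) with tool y axis along yaw (deg, mod 180)"""
    s=status.state();R=np.array(s['eef_rot']);y=np.degrees(np.arctan2(R[1,1],R[0,1]))
    d=(yaw-y+90)%180-90
    Rn=cv2.Rodrigues(np.array([0,0,np.radians(d)]))[0]@R
    print('spin',round(float(-np.radians(d)),4),'dp',np.round(Rn.T@(np.array(p)-s['eef_pos'])*100,2),'q7',np.round(s['qpos'][6],1))
E
python3 - <<'E'
from h import *
import pickle
c=pickle.load(open('top.pkl','rb'))
for n,b in dict(bodkin=(380,190,410,250),hitch=(220,205,255,270),threader=(170,205,195,270),rake=(430,195,470,255)).items():
    for q in blob(c,n,b): print(n,np.round(axis(c,q),1),q[:,0].mean(0).round())
m=cv2.inRange(cv2.cvtColor(c['pixels'],cv2.COLOR_RGB2HSV),(18,60,120),(32,255,255))
k=np.zeros_like(m);k[150:250,262:376]=255;m=cv2.morphologyEx(m&k,cv2.MORPH_CLOSE,np.ones((15,15)))
q=max(cv2.findContours(m,0,1)[0],key=cv2.contourArea);print('tray',np.round(axis(c,q,.014),1))
im=np.hstack([cv2.resize(c['pixels'][150:250,a:b],None,fx=f,fy=f,interpolation=2) for a,b,f in((262,376,4),)])
cv2.imwrite('pics/tray.png',im[:,:,::-1])
E
```

```text
bodkin [ 468.7 -228.1   73.2   20.4    5.1] [395. 234.]
rake [ 503.3 -382.6  138.9   20.9   15.1] [448. 224.]
tray [568.5  -9.9 273.9 229.6  88.8]
```

View pics/tray.png

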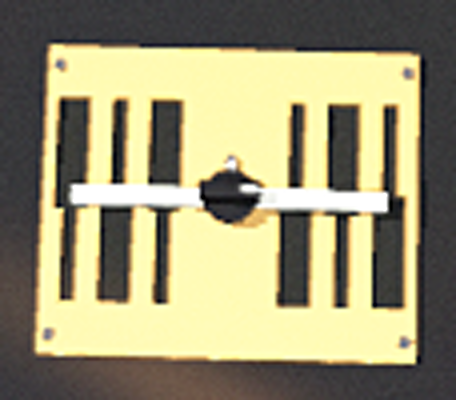

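The crop shows the bar across the tray (locked). The right-hand outer pocket has its wide end at the bottom, so tray +x is close to world +x. The tray measures 274 x 230 mm, as given. Next: fix the colour masks and compute the first move.

```bash
python3 - <<'E'
from h import *
import pickle
c=pickle.load(open('top.pkl','rb'))
H=cv2.cvtColor(c['pixels'],cv2.COLOR_RGB2HSV)
for u,v in((240,227),(184,225),(183,231),(142,222),(452,238),(444,208)):print(u,v,H[v,u],H[v-3,u])
go((.5685,-.0099,.2),-1.2)
E
```

```text
240 227 [ 30  74 255] [ 30  75 255]
184 225 [ 25 131 255] [ 25 129 255]
183 231 [ 25 130 255] [ 25 134 255]
142 222 [ 12 154 222] [ 12 151 226]
452 238 [  0   0 255] [  0   0 255]
444 208 [ 17  12 153] [ 0 15 84]
spin -1.1081 dp [60.56 26.75  3.51] q7 -4.7
```

```bash
python3 -m pendant '{"dp":[[0,0,0],[0,0,0],[0,0,0],[0,0,0],[0,0,0],[0,0,0],[0,0,0],[0,0,0],[0,0,0],[0,0,0]],"spin":[-0.12,-0.12,-0.12,-0.12,-0.12,-0.12,-0.12,-0.12,-0.12,-0.03]}' 1 | tail -3
python3 -m pendant '{"dp":[[3.36,1.48,0],[3.36,1.48,0],[3.36,1.48,0],[3.36,1.48,0],[3.36,1.48,0],[3.36,1.48,0],[3.36,1.48,0],[3.36,1.48,0],[3.36,1.48,0]],"spin":[0,0,0,0,0,0,0,0,0]}' | tail -3
python3 -m pendant '{"dp":[[3.36,1.48,0],[3.36,1.48,0],[3.36,1.48,0],[3.36,1.48,0],[3.36,1.48,0],[3.36,1.48,0],[3.36,1.48,0],[3.36,1.48,0],[3.36,1.48,0],[0,0,0],[0,0,0]],"spin":[0,0,0,0,0,0,0,0,0,0,0]}' | tail -3
python3 - <<'E'
from h import *
import pickle
go((.5685,-.0099,.2),-1.2)
c=pickle.load(open('scene.pkl','rb'))
H=cv2.cvtColor(c['pixels'],cv2.COLOR_RGB2HSV)
for u,v in((469,240),(512,256),(417,221)):print(u,v,H[v-2:v+3,u-1:u+2].reshape(-1,3).mean(0).round(),c['pixels'][v,u])
w=cams.capture('wrist');pickle.dump(w,open('wrist.pkl','wb'));cv2.imwrite('pics/w1.png',w['pixels'][:,:,::-1])
E
```

```text
force: [0.4, 0.1, -0.6]
opening: 0.087
grasp_force: 0.0
force: [0.3, 0.5, 1.2]
opening: 0.087
grasp_force: 0.0
force: [-0.3, -1.5, -0.0]
opening: 0.0869
grasp_force: 0.0
spin 0.0072 dp [-0.21  0.2   3.62] q7 -15.3
469 240 [ 21. 255. 255.] [255 180   0]
512 256 [ 13. 196. 203.] [200 112  46]
417 221 [ 28. 243. 235.] [255 255   0]
```

View pics/w1.png

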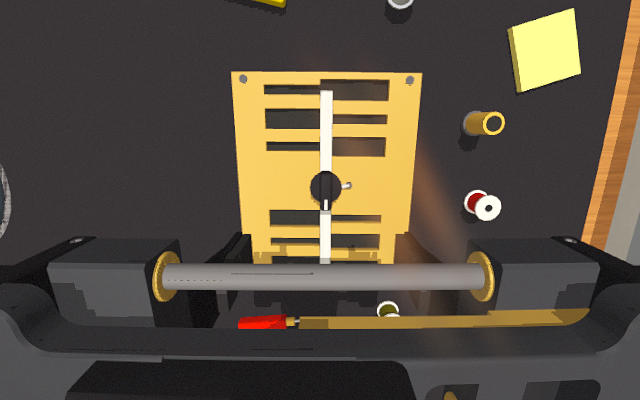

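The wrist view shows world +y up and world +x to the right: tray corners at (232,72) and (422,73), bar end at (326,91), knob at (325,187).

```bash
python3 - <<'E'
from h import *
import pickle
w=pickle.load(open('wrist.pkl','rb'));t=pickle.load(open('top.pkl','rb'))
print('corners',ray(w,[(232,72),(422,73)],.014)[:,:2]*1e3,'barend',ray(w,[(326,91)],.032)[:,:2]*1e3)
print('topcorners',ray(t,[(262+51/4,150+44/4),(262+420/4,150+54/4),(262+416/4,150+363/4),(262+35/4,150+353/4)],.014)[:,:2].mean(0))
a=np.radians(-1.2);u=np.array([np.cos(a),np.sin(a)]);v=np.array([-u[1],u[0]])
for C in((.5685,-.0099),):
    C=np.array(C);print('pred corners',(C+.136*v-.114*u)*1e3,(C+.136*v+.114*u)*1e3,'barend',(C+.113*v)*1e3)
m=cv2.inRange(w['pixels'],(0,0,0),(45,45,45))[150:230,295:350]
n,l,s,cc=cv2.connectedComponentsWithStats(m);i=1+s[1:,4].argmax();print('knob px',s[i],cc[i]+[295,150],ray(w,[cc[i]+[295,150]],.039)*1e3)
go((.5685,-.0099,.058),-1.2)
E
```

```text
corners [[460.3622726  127.77514484]
 [686.77308516 123.3181635 ]] barend [[571.85734078 102.34870458]]
topcorners [ 0.56775836 -0.01156324]
pred corners [457.37317119 128.45760882] [685.32316702 123.68273709] barend [570.86649345 103.07521723]
knob px [24 27  2 24 35] [319.65714286 189.91428571] [[562.61233127 -12.19776885  39.        ]]
spin 0.0035 dp [ 0.04  0.26 17.8 ] q7 -15.3
```

```bash
python3 -m pendant '{"dp":[[-0.05,0.26,3],[0,0,3.5],[0,0,3.5],[0,0,3.5],[0,0,3],[0,0,1.2],[0,0,0],[0,0,0]],"spin":[0,0,0,0,0,0,0,0]}' 0.6 
python3 -m pendant '{"dp":[[0,0,0],[0,0,0],[0,0,0],[0,0,0],[0,0,0],[0,0,0]],"spin":[0,0,0,0,0,0]}' 0 30
python3 -m pendant '{"dp":[[0,0,0],[0,0,0],[0,0,0],[0,0,0],[0,0,0],[0,0,0]],"spin":[-0.1,-0.1,-0.1,-0.1,-0.1,-0.1]}'
```

```text
time_s: 3.32
eef_pos: [0.5693, -0.0121, 0.06]
eef_rot: [[0.02, 1.0, 0.0], [1.0, -0.02, -0.0], [-0.0, 0.0, -1.0]]
force: [-1.1, 0.9, -0.9]
opening: 0.0533
grasp_force: 0.0
time_s: 3.82
eef_pos: [0.5693, -0.0111, 0.06]
eef_rot: [[0.019, 1.0, 0.001], [1.0, -0.019, -0.0], [-0.0, 0.001, -1.0]]
force: [0.0, 0.3, 1.1]
opening: 0.0201
grasp_force: 0.0
time_s: 4.32
eef_pos: [0.5696, -0.011, 0.06]
eef_rot: [[-0.553, 0.833, 0.001], [0.833, 0.553, 0.0], [-0.001, 0.001, -1.0]]
force: [0.4, 0.8, 1.4]
opening: 0.0138
grasp_force: 29.8
```

```bash
python3 -m pendant '{"dp":[[0,0,0],[0,0,0],[0,0,0],[0,0,0],[0,0,0],[0,0,0],[0,0,0],[0,0,0],[0,0,0],[0,0,0],[0,0,0]],"spin":[-0.1,-0.1,-0.1,-0.1,-0.1,-0.1,-0.1,-0.1,-0.1,-0.06,0]}'
python3 - <<'E'
from h import *
import pickle
w=cams.capture('scene');cv2.imwrite('pics/s2.png',cv2.resize(w['pixels'][150:290,240:420],None,fx=4,fy=4)[:,:,::-1])
E
```

```text
time_s: 5.23
eef_pos: [0.5697, -0.0107, 0.06]
eef_rot: [[-1.0, 0.029, 0.001], [0.029, 1.0, 0.001], [-0.001, 0.001, -1.0]]
force: [1.2, 0.3, 2.1]
opening: 0.014
grasp_force: 29.8
```

View pics/s2.png

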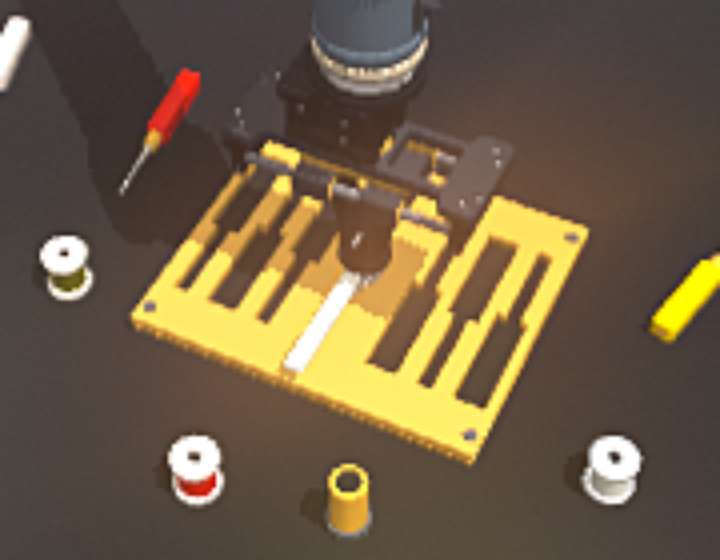

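The bar is open, lying along the tray's x between the middle pockets, and the spools and stacker are still standing. Now release, rise, and measure the tools afresh.

```bash
python3 -m pendant '{"dp":[[0,0,0],[0,0,0],[0,0,0],[0,0,0],[0,0,-3],[0,0,-4],[0,0,-4],[0,0,0]],"spin":[0,0,0,0,0,0,0,0]}' 0.5
cat >> h.py <<'E'
BOX=dict(bodkin=(378,190,420,260),hitch=(210,195,262,275),threader=(165,195,207,275),rake=(425,195,475,260))
HSV.update(hitch=((26,50,150),(36,255,255)),threader=((18,90,150),(29,255,255)),rake=((0,0,140),(179,70,255)))
def tools(names,tag=''):
    c=cams.capture('top');H=cv2.cvtColor(c['pixels'],cv2.COLOR_RGB2HSV);out={}
    for n in names:
        m=cv2.inRange(H,*HSV[n]);k=np.zeros_like(m);x0,y0,x1,y1=BOX[n];k[y0:y1,x0:x1]=255
        m=cv2.morphologyEx(m&k,cv2.MORPH_OPEN,np.ones((4,4)))
        cs=cv2.findContours(m,0,1)[0]
        if cs: q=max(cs,key=cv2.contourArea);out[n]=axis(c,cv2.convexHull(q));print(n,np.round(out[n],1))
    return out,c
E
python3 - <<'E'
from h import *
o,c=tools(['bodkin','hitch','threader','rake'])
for n in o: print(n,end=' ');go((o[n][0]/1e3,o[n][1]/1e3,.12),o[n][4]+90)
cv2.imwrite('pics/t3.png',cv2.resize(c['pixels'][185:275,120:540],None,fx=1.9,fy=1.9,interpolation=2)[:,:,::-1])
E
```

```text
time_s: 5.95
eef_pos: [0.5733, -0.0094, 0.1769]
eef_rot: [[-0.999, 0.03, 0.013], [0.03, 1.0, 0.0], [-0.013, 0.001, -1.0]]
force: [1.2, 0.6, -0.2]
opening: 0.0432
grasp_force: 0.0
hitch [488.6 212.8  66.2  16.6 163.5]
threader [476.1 380.   67.6  14.2 176.8]
rake [ 468.  -394.1   73.1   21.2   14.7]
hitch spin 0.2584 dp [14.36 19.02  5.25] q7 58.4
threader spin 0.0257 dp [11.77 38.43  5.27] q7 58.4
rake spin -0.2863 dp [ 19.78 -34.5    5.22] q7 58.4
```

View pics/t3.png

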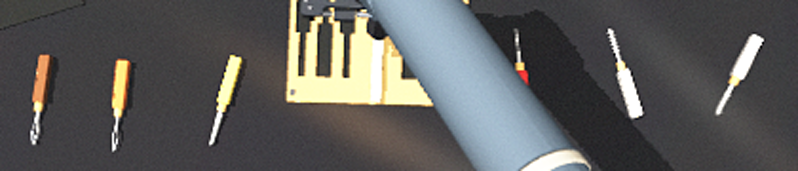

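The crop shows yellow, orange and white unmoved, with the red one mostly hidden by the arm. I'll get the handle centre from each tool's ends to make it more exact, starting with hitch.

```bash
cat >> h.py <<'E'
def ends(c,n,o,zz=.015):
    """origin from the rear and tip ends of the whole bright silhouette, along its handle axis; o = tools() entry"""
    m=(c['pixels'].max(2)>95).astype(np.uint8);k=np.zeros_like(m);x0,y0,x1,y1=BOX[n];k[y0-8:y1+8,x0-8:x1+8]=1
    ni,l,s,cc=cv2.connectedComponentsWithStats(m&k,connectivity=8)
    u,v=proj(c,[o[0]/1e3,o[1]/1e3,.018])[0]
    i=l[int(round(v)),int(round(u))];P=ray(c,np.argwhere(l==i)[:,::-1],zz)[:,:2]*1e3
    vx,vy,x,y=cv2.fitLine(P.astype(np.float32),cv2.DIST_HUBER,0,.01,.01).ravel()
    d=np.array([vx,vy]);f=(P-[x,y])@d;C=(np.array(o[:2])-[x,y])@d
    if f.max()-C<C-f.min(): d=-d;f=-f;C=-C
    # d points to the tip; rear = f.min()
    p=np.array([x,y])+d*(f.min()+37);print(n,'len',round(f.max()-f.min(),1),'handle c',np.round(p,1),'dir',round(float(np.degrees(np.arctan2(d[1],d[0]))),1))
    return p,d
E
python3 - <<'E'
from h import *
o,c=tools(['hitch','threader','rake'])
for n in o: ends(c,n,o[n])
p,d=ends(c,'hitch',o['hitch']);go((p[0]/1e3,p[1]/1e3,.1),np.degrees(np.arctan2(d[1],d[0]))+90)
R=cv2.Rodrigues(np.array(c['rvec']))[0];print('cam',-R.T@np.array(c['tvec']).ravel())
E
```

```text
hitch [499.1 208.7  36.5  15.6 174. ]
threader [476.1 380.   67.6  14.2 176.8]
rake [ 468.  -394.1   73.1   21.2   14.7]
hitch len 139.7 handle c [489.2 216.3] dir 165.4
threader len 139.4 handle c [482.  383.1] dir 177.5
rake len 141.2 handle c [ 470.2 -391.7] dir 14.9
hitch len 139.7 handle c [489.2 216.3] dir 165.4
spin 0.2239 dp [13.56 19.98  7.05] q7 58.4
cam [ 0.30012349 -0.0185897   1.42877209]
```

```bash
python3 -m pendant '{"dp":[[0,0,0],[0,0,0],[1.94,2.85,1],[1.94,2.85,1],[1.94,2.85,1],[1.94,2.85,1],[1.94,2.85,1],[1.94,2.85,1],[1.92,2.88,1],[0,0,0],[0,0,0],[0,0,0]],"spin":[0.112,0.112,0,0,0,0,0,0,0,0,0,0]}' 0.6 |head -3
python3 - <<'E'
from h import *
go((.4892,.2155,.025),165.4+90)
w=cams.capture('wrist');cv2.imwrite('pics/w4.png',w['pixels'][:,:,::-1])
print(proj(w,[[.4892,.2155,.018],[.4892+.103*-.968,.2155+.103*.252,.009]]))
E
```

```text
time_s: 7.05
eef_pos: [0.4875, 0.2153, 0.0983]
eef_rot: [[-0.968, 0.251, -0.002], [0.251, 0.968, -0.002], [0.002, -0.002, -1.0]]
spin 0.0012 dp [-0.17  0.08  7.33] q7 17.5
[[322.74474694 217.09416649]
 [322.71034279  85.87353622]]
```

View pics/w4.png

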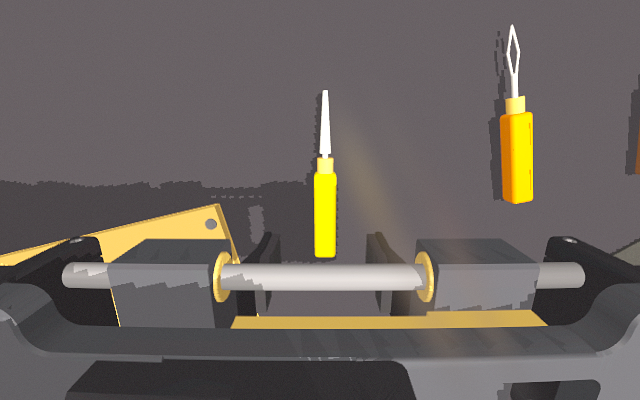

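The wrist view shows the yellow tool between the fingers, its handle at rows 173 to 257 and centred at (325,215). The prediction was (323,217), good to 2 mm. Descend and grip the top 7 mm of the handle.

```bash
python3 -m pendant '{"dp":[[-0.15,0.15,2.5],[0,0,2.5],[0,0,2],[0,0,0.33],[0,0,0],[0,0,0]],"spin":[0,0,0,0,0,0]}' |grep -E 'pos|force'
python3 -m pendant '{"dp":[[0,0,0],[0,0,0],[0,0,0],[0,0,0],[0,0,0],[0,0,0],[0,0,0],[0,0,0],[0,0,0],[0,0,0]],"spin":[0,0,0,0,0,0,0,0,0,0]}' 0 35
python3 -m pendant '{"dp":[[0,0,-2],[0,0,-2.5],[0,0,-1],[0,0,0]],"spin":[0,0,0,0]}'
python3 - <<'E'
from h import *
a=np.radians(-1.2);C=np.array([.5695,-.0108]);u=np.array([np.cos(a),np.sin(a)]);v=np.array([-u[1],u[0]])
w=cams.capture('wrist');cv2.imwrite('pics/w5.png',w['pixels'][:,:,::-1])
for n,(x,y) in dict(p1=(-34,-116),p3=(-34,-48),p4=(34,48),p6=(34,116)).items():
    q=C+u*x/1e3+v*y/1e3;print(n,q.round(4))
go((*(C+u*.034+v*.048),.08),88.8)
E
```

```text
eef_pos: [0.4907, 0.2169, 0.0269]
force: [-0.0, 0.5, 0.3]
grasp_force: 0.0
time_s: 8.43
eef_pos: [0.4899, 0.2174, 0.0264]
eef_rot: [[-0.968, 0.251, 0.0], [0.251, 0.968, -0.0], [-0.0, -0.0, -1.0]]
force: [-0.2, -1.2, 2.6]
opening: 0.0175
grasp_force: 35.0
time_s: 8.77
eef_pos: [0.4912, 0.2185, 0.0832]
eef_rot: [[-0.968, 0.251, 0.004], [0.251, 0.968, 0.002], [-0.004, 0.003, -1.0]]
force: [-0.2, 0.1, 0.0]
opening: 0.0176
grasp_force: 35.0
p1 [ 0.5331 -0.1261]
p3 [ 0.5345 -0.0581]
p4 [0.6045 0.0365]
p6 [0.6059 0.1045]
spin -0.2333 dp [-11.78 -17.87   0.18] q7 16.1
```

View pics/w5.png

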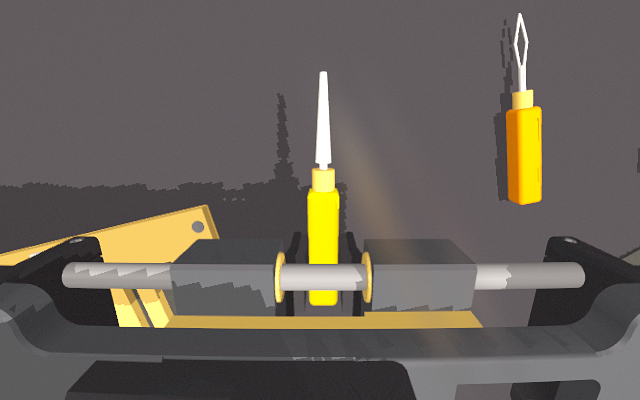

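The yellow tool is held straight: handle at rows 190 to 305, tip at (323,71). I'll work out how far it sits off along the grip from those.

```bash
cat >> h.py <<'E'
C0=np.array([.5695,-.0108]);A0=-1.2
def pocket(x,y):
    a=np.radians(A0);u=np.array([np.cos(a),np.sin(a)]);v=np.array([-u[1],u[0]]);return C0+u*x/1e3+v*y/1e3
def held(w,tip,front,rear,zg):
    s=status.state();R=np.array(s['eef_rot']);z=s['eef_pos'][2]-zg
    for nm,q,h in(('tip',tip,.009),('front',front,.018),('rear',rear,.018)):
        print(nm,np.round(((ray(w,[q],z+h)[0]-s['eef_pos'])@R)*1e3,1))
E
python3 - <<'E'
from h import *
w=cams.capture('wrist')
held(w,(323,71),(323,190),(323,305),.0264)
E
```

```text
tip [100.    1.9  17.4]
front [37.2  1.8  8.4]
rear [-36.9   1.7   8.4]
```

```bash
python3 -m pendant '{"dp":[[0,0,0],[0,0,0],[-1.96,-2.98,0],[-1.96,-2.98,0],[-1.96,-2.98,0],[-1.96,-2.98,0],[-1.96,-2.98,0],[-1.98,-2.97,0],[0,0,0],[0,0,0],[0,0,0]],"spin":[-0.117,-0.116,0,0,0,0,0,0,0,0,0]}' |grep -E 'pos|rot|open|grasp'
python3 - <<'E'
from h import *
go((*pocket(34,48),.05),88.8)
w=cams.capture('wrist');cv2.imwrite('pics/w6.png',w['pixels'][:,:,::-1])
E
```

```text
eef_pos: [0.6027, 0.0367, 0.0798]
eef_rot: [[-1.0, 0.021, -0.003], [0.021, 1.0, 0.001], [0.003, 0.001, -1.0]]
opening: 0.0173
grasp_force: 35.0
spin 0.0003 dp [-0.18 -0.02  2.98] q7 49.6
```

View pics/w6.png

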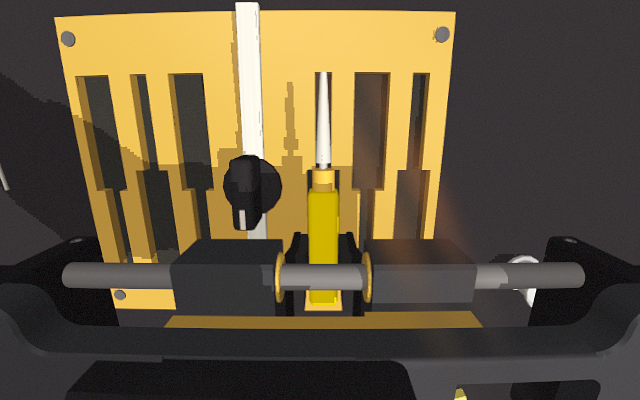

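The wrist view shows the yellow tool over pocket 4. The pocket's narrow end ends at row 72, between columns 315 and 333. I'll check the tray model against the land edges with colour scans.

```bash
cat >> h.py <<'E'
def chk(w):
    """detect land screws/pocket ends: lateral edges of pockets along two tray lines, in tray mm"""
    H=cv2.cvtColor(w['pixels'],cv2.COLOR_RGB2HSV);s=-1 if status.state()['eef_rot'][0][0]<0 else 1
    for x in(-70,-60,-50) if s<0 else (70,60,50):
        ys=np.arange(-135,135.1,.5);P=np.array([[*pocket(x,y),.014] for y in ys]);q=proj(w,P)
        ok=(q[:,0]>1)&(q[:,0]<638)&(q[:,1]>1)&(q[:,1]<398);
        V=cv2.remap(w['pixels'].max(2),q[:,0].astype(np.float32)[None],q[:,1].astype(np.float32)[None],1)[0].astype(int)
        d=[(float(ys[i]),V[i]<V[i-1]) for i in range(2,len(ys)-2) if ok[i] and abs(V[i+1]-V[i-1])>50 and abs(V[i+1]-V[i-1])>=max(abs(V[i]-V[i-2]),abs(V[i+2]-V[i]))]
        print(x,[e[0] for e in d])
E
python3 - <<'E'
from h import *
w=cams.capture('wrist');chk(w)
s=status.state();print(np.array([*pocket(-76,42),.014]),proj(w,[[*pocket(-76,42),.014],[*pocket(-76,54),.014]]))
E
```

```text
-70 [-134.0, -126.0, -119.5, -101.5, -86.0, -81.0, -74.5, -58.5, -54.5, -34.0, -9.0, 5.5, 7.0, 43.5, 47.5, 52.5, 55.0, 71.0, 95.5, 111.0, 120.0, 122.5]
-60 [-134.0, -126.5, -119.5, -101.5, -86.0, -81.0, -74.5, -58.5, -54.5, -34.0, -12.5, -9.0, 5.5, 6.5, 24.5, 43.5, 47.0, 53.0, 54.5, 70.5, 95.0, 111.0, 122.5]
-50 [-134.0, -131.0, -126.0, -119.5, -101.5, -86.0, -81.0, -74.5, -58.5, -54.5, -34.0, -9.0, 5.5, 6.5, 22.0, 43.5, 46.5, 53.5, 55.0, 70.5, 95.0, 111.0, 122.5]
[0.49439625 0.03278241 0.014     ] [[311.35582744  71.04414479]
 [328.86079799  71.05639534]]
```

The pocket edges fall 1.2 to 2 mm from the model, the same bias the held tool shows in this camera, so the model holds. Lower and release.

```bash
python3 -m pendant '{"dp":[[-0.18,0,1.5],[0,0,1.2],[0,0,0.6],[0,0,0.5],[0,0,0.5],[0,0,0.4],[0,0,0],[0,0,0]],"spin":[0,0,0,0,0,0,0,0]}' |grep -E 'pos|rot|force'
python3 - <<'E'
from h import *
go((*pocket(34,48),.0314),88.8)
E
```

```text
eef_pos: [0.6057, 0.0363, 0.0342]
eef_rot: [[-1.0, 0.021, 0.0], [0.021, 1.0, 0.0], [-0.0, 0.0, -1.0]]
force: [0.4, -0.4, 0.1]
grasp_force: 35.0
spin 0.0002 dp [0.13 0.01 0.28] q7 47.1
```

```bash
python3 -m pendant '{"dp":[[0.1,0,0.2],[0,0,0],[0,0,0]],"spin":[0,0,0]}' |grep -E 'pos|^force'
python3 -m pendant '{"dp":[[0,0,0],[0,0,0],[0,0,0],[0,0,0],[0,0,0],[0,0,-1.5],[0,0,-3],[0,0,-2],[0,0,0],[0,0,0]],"spin":[0,0,0,0,0,0,0,0,0,0]}' 0.4|grep -E 'pos|^force|open'
python3 - <<'E'
from h import *
w=cams.capture('wrist');cv2.imwrite('pics/w7.png',w['pixels'][:,:,::-1])
o,c=tools(['threader'])
p,d=ends(c,'threader',o['threader']);go((p[0]/1e3,p[1]/1e3,.1),np.degrees(np.arctan2(d[1],d[0]))+90)
E
```

```text
eef_pos: [0.6047, 0.0362, 0.0325]
force: [0.2, 0.6, -0.3]
eef_pos: [0.6056, 0.0366, 0.0994]
force: [0.8, -0.2, -1.0]
opening: 0.0348
threader [476.1 380.   67.6  14.2 176.8]
threader len 139.4 handle c [482. 383.] dir 177.3
spin 0.0264 dp [13.86 34.09 -0.3 ] q7 50.6
```

View pics/w7.png

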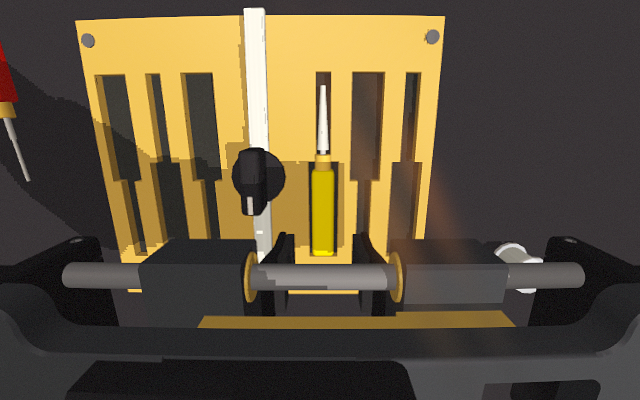

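The yellow handle (rows 167 to 256) lies down in pocket 4's wide end, the shank in the narrow end. Next the threader.

```bash
python3 -m pendant '{"dp":[[0,0,0],[1.39,3.41,0],[1.39,3.41,0],[1.39,3.41,0],[1.39,3.41,0],[1.39,3.41,0],[1.39,3.41,0],[1.39,3.41,0],[1.39,3.41,0],[1.39,3.41,0],[1.35,3.4,0],[0,0,0]],"spin":[0.026,0,0,0,0,0,0,0,0,0,0,0]}' 0.6 |grep -E 'pos'
python3 -m pendant '{"dp":[[0,0,0],[0,0,0]],"spin":[0,0]}' |grep -E 'pos|rot|open'
cat >> h.py <<'E'
def wblob(n,z):
    """handle seen by the wrist camera: centre in world mm, size, angle"""
    w=cams.capture('wrist');H=cv2.cvtColor(w['pixels'],cv2.COLOR_RGB2HSV)
    lo,hi={'threader':((14,200,120),(23,255,255)),'bodkin':((0,170,90),(8,255,255)),'rake':((0,0,150),(179,45,255))}[n]
    m=cv2.inRange(H,lo,hi);m[262:]=0
    m=cv2.morphologyEx(m,cv2.MORPH_OPEN,np.ones((11,11)) if n=='rake' else np.ones((5,5)))
    cs=cv2.findContours(m,0,1)[0]
    for q in cs:
        if cv2.contourArea(q)>300: print(n,'px',cv2.boundingRect(q),np.round(axis(w,cv2.convexHull(q),z),1))
    return w
E
python3 - <<'E'
from h import *
w=wblob('threader',.018)
go((.482,.383,.025),177.3+90)
E
```

```text
eef_pos: [0.4763, 0.3921, 0.0978]
eef_pos: [0.4819, 0.3826, 0.0962]
eef_rot: [[-0.999, 0.047, -0.001], [0.047, 0.999, -0.002], [0.001, -0.002, -1.0]]
opening: 0.0523
threader px (313, 172, 22, 80) [479.7 383.9  67.9  17.1 176.7]
spin -0.0016 dp [0.07 0.15 7.12] q7 14.7
```

```bash
python3 -m pendant '{"dp":[[0.05,0.15,2.5],[0,0,2.5],[0,0,1.8],[0,0,0.35],[0,0,0],[0,0,0]],"spin":[0,0,0,0,0,0]}' |grep -E 'pos|^force'
python3 -m pendant '{"dp":[[0,0,0],[0,0,0],[0,0,0],[0,0,0],[0,0,0],[0,0,0],[0,0,0],[0,0,0],[0,0,0],[0,0,0]],"spin":[0,0,0,0,0,0,0,0,0,0]}' 0 35|grep -E 'pos|^force|open|grasp'
python3 -m pendant '{"dp":[[0,0,-2],[0,0,-2.5],[0,0,-1],[0,0,0]],"spin":[0,0,0,0]}'|grep -E 'pos|^force|open|grasp'
python3 - <<'E'
from h import *
w=cams.capture('wrist');H=cv2.cvtColor(w['pixels'],cv2.COLOR_RGB2HSV)
# column profile through the held tool
print([(v,H[v,323].tolist()) for v in list(range(60,80,2))+list(range(180,200,2))+list(range(296,312,2))])
go((*pocket(34,116),.08),88.8)
E
```

```text
eef_pos: [0.4826, 0.3843, 0.0263]
force: [0.5, -0.1, -0.3]
eef_pos: [0.4818, 0.3848, 0.0259]
force: [-0.9, -0.8, 3.0]
opening: 0.0175
grasp_force: 35.0
eef_pos: [0.4827, 0.3864, 0.0832]
force: [0.6, 0.6, 0.0]
opening: 0.0176
grasp_force: 35.0
[(60, [163, 20, 112]), (62, [170, 14, 110]), (64, [169, 18, 113]), (66, [173, 18, 115]), (68, [169, 18, 113]), (70, [17, 20, 203]), (72, [0, 0, 255]), (74, [0, 0, 255]), (76, [0, 0, 255]), (78, [0, 0, 255]), (180, [30, 97, 255]), (182, [30, 93, 255]), (184, [30, 92, 255]), (186, [27, 143, 255]), (188, [27, 140, 255]), (190, [28, 136, 255]), (192, [23, 161, 255]), (194, [21, 255, 255]), (196, [22, 255, 255]), (198, [22, 255, 255]), (296, [22, 255, 255]), (298, [22, 255, 255]), (300, [22, 255, 255]), (302, [22, 255, 255]), (304, [21, 255, 255]), (306, [9, 116, 189]), (308, [163, 16, 111]), (310, [171, 16, 112])]
spin -0.026 dp [-12.96 -27.82   0.13] q7 13.8
```

Held with no offset (handle at rows 192 to 305, tip at row 70, as hitch was). On to pocket 6.

```bash
python3 -m pendant '{"dp":[[0,0,0],[-1.62,-3.48,0],[-1.62,-3.48,0],[-1.62,-3.48,0],[-1.62,-3.48,0],[-1.62,-3.48,0],[-1.62,-3.48,0],[-1.62,-3.48,0],[-1.62,-3.46,0],[0,0,0],[0,0,0],[0,0,0]],"spin":[-0.026,0,0,0,0,0,0,0,0,0,0,0]}' |grep -E 'pos|rot|open|grasp'
python3 - <<'E'
from h import *
go((*pocket(34,116),.034),88.8)
w=cams.capture('wrist');chk(w);cv2.imwrite('pics/w8.png',w['pixels'][:,:,::-1])
E
```

```text
eef_pos: [0.6045, 0.1042, 0.0795]
eef_rot: [[-1.0, 0.02, -0.002], [0.02, 1.0, 0.001], [0.002, 0.001, -1.0]]
opening: 0.017
grasp_force: 35.0
spin 0.0008 dp [-0.15  0.03  4.55] q7 43.6
-70 [-116.5, -101.0, -85.5, -77.5, -74.0, -58.5, -51.5, -33.5, 0.0, 2.5, 44.0, 46.5, 55.0, 71.0, 73.0, 95.5, 111.5, 114.5, 119.0, 122.5]
-60 [-101.5, -85.5, -77.5, -74.0, -58.5, -51.5, -33.5, 0.0, 2.5, 43.5, 45.5, 47.0, 51.5, 55.0, 71.0, 72.5, 95.5, 111.5, 112.5, 115.0, 119.0, 121.0, 123.0]
-50 [-101.5, -85.5, -74.0, -58.0, -51.5, -34.0, 0.0, 3.0, 43.5, 46.5, 52.0, 55.5, 71.0, 72.5, 95.5, 112.5, 121.0]
```

View pics/w8.png

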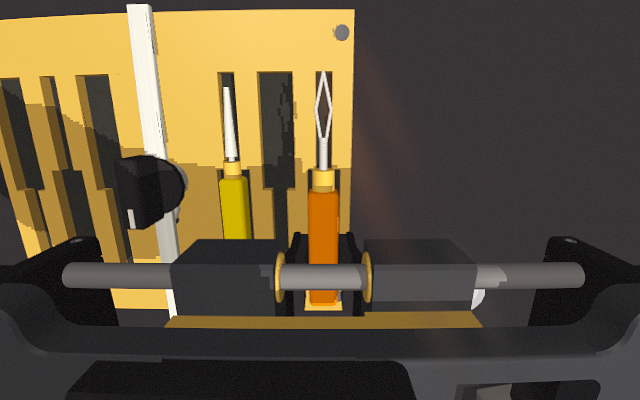

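Lined up: loop over pocket 6's narrow end at (323,75 to 140). Lower and release.

```bash
python3 -m pendant '{"dp":[[-0.1,0,1.5],[0,0,1.2],[0,0,0.6],[0,0,0.5],[0,0,0.5],[0,0,0.4],[0,0,0.05],[0,0,0],[0,0,0]],"spin":[0,0,0,0,0,0,0,0,0]}' |grep -E 'pos|^force'
python3 -m pendant '{"dp":[[0,0,0.1],[0,0,0],[0,0,0]],"spin":[0,0,0]}' |grep -E 'pos|^force'
python3 -m pendant '{"dp":[[0,0,0],[0,0,0],[0,0,0],[0,0,0],[0,0,0],[0,0,-1.5],[0,0,-3],[0,0,-2],[0,0,0],[0,0,0]],"spin":[0,0,0,0,0,0,0,0,0,0]}' 0.4|grep -E 'time|pos|^force|open'
python3 - <<'E'
from h import *
w=cams.capture('wrist');cv2.imwrite('pics/w9.png',w['pixels'][:,:,::-1])
o,c=tools(['bodkin','rake'])
for n in o: p,d=ends(c,n,o[n]);go((p[0]/1e3,p[1]/1e3,.1),np.degrees(np.arctan2(d[1],d[0]))+90)
E
```

```text
eef_pos: [0.6068, 0.1041, 0.0336]
force: [-0.1, -0.6, -1.8]
eef_pos: [0.6067, 0.1039, 0.0325]
force: [0.2, -0.0, -0.1]
time_s: 17.55
eef_pos: [0.6075, 0.1044, 0.0995]
force: [0.4, -0.1, -0.5]
opening: 0.0348
bodkin [ 491.6 -229.1   20.5   17.4  178.8]
rake [ 415.6 -347.8   63.7   40.    90. ]
bodkin len 230.4 handle c [ 490.9 -163. ] dir -129.5
spin -0.9015 dp [27.89 -8.08 -0.27] q7 44.6
rake len 120.1 handle c [ 394.5 -361.7] dir 64.8
spin -1.1524 dp [51.11 -0.63 -0.26] q7 44.6
```

View pics/w9.png

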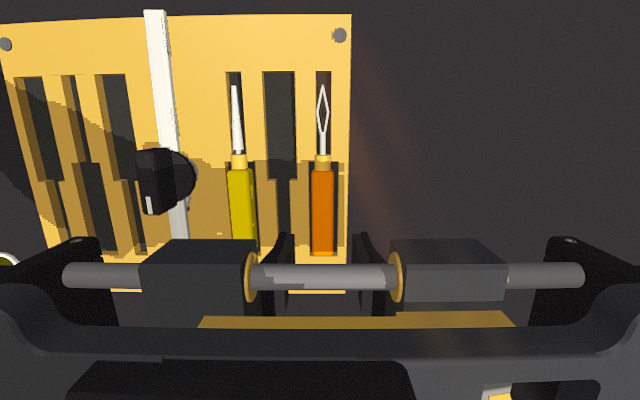

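Both yellow and orange lie in their pockets (handles at rows 165 to 255, loop at (323,110)). The arm hides the right side from above, so I'll go over the bodkin's earlier position and look from there.

```bash
python3 - <<'E'
from h import *
go((.47,-.228,.12),95.1)
E
```

```text
spin -0.1099 dp [ 16.51 -31.81  -2.26] q7 44.6
```

```bash
python3 -m pendant '{"dp":[[0,0,-1],[1.65,-3.18,-0.14],[1.65,-3.18,-0.14],[1.65,-3.18,-0.14],[1.65,-3.18,-0.14],[1.65,-3.18,-0.14],[1.65,-3.18,-0.14],[1.65,-3.18,-0.14],[1.65,-3.18,-0.14],[1.65,-3.18,-0.14],[1.66,-3.19,0],[0,0,0]],"spin":[-0.11,0,0,0,0,0,0,0,0,0,0,0]}' 0.6 |grep -E 'pos'
python3 -m pendant '{"dp":[[0,0,0],[0,0,0],[0,0,0]],"spin":[0,0,0]}' |grep -E 'pos|rot|open'
python3 - <<'E'
from h import *
w=wblob('bodkin',.018);wblob('rake',.018)
cv2.imwrite('pics/w10.png',w['pixels'][:,:,::-1])
go((.4687,-.2281,.025),95.1)
E
```

```text
eef_pos: [0.4659, -0.2359, 0.1177]
eef_pos: [0.4708, -0.2259, 0.1197]
eef_rot: [[-0.996, -0.092, -0.0], [-0.092, 0.996, 0.001], [-0.0, 0.001, -1.0]]
opening: 0.0522
bodkin px (309, 165, 20, 77) [ 468.4 -229.3   70.8   17.7    5.2]
rake px (119, 151, 47, 79) [ 470.6 -387.1   72.4   26.7   15. ]
spin 0.0034 dp [ 0.25 -0.21  9.49] q7 84.6
```

View pics/w10.png

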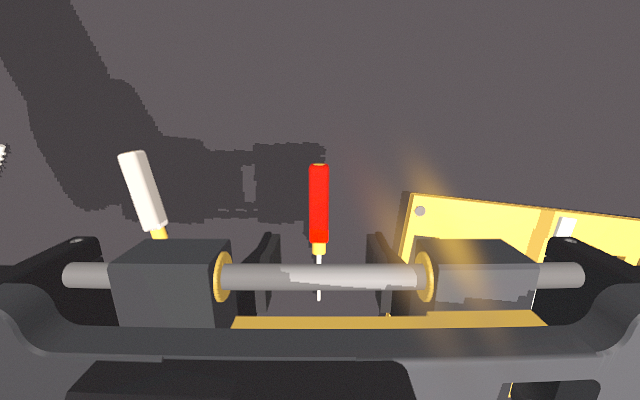

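The red handle is at (319,204), unmoved, with the white one at (142,190). Grip the bodkin.

```bash
python3 -m pendant '{"dp":[[0.2,-0.25,3],[0,0,3],[0,0,2.5],[0,0,0.7],[0,0,0.3],[0,0,0],[0,0,0]],"spin":[0,0,0,0,0,0,0]}' |grep -E 'pos|^force'
python3 -m pendant '{"dp":[[0,0,0],[0,0,0],[0,0,0],[0,0,0],[0,0,0],[0,0,0],[0,0,0],[0,0,0],[0,0,0],[0,0,0]],"spin":[0,0,0,0,0,0,0,0,0,0]}' 0 35|grep -E 'pos|^force|open|grasp'
python3 -m pendant '{"dp":[[0,0,-2],[0,0,-2.5],[0,0,-1],[0,0,0]],"spin":[0,0,0,0]}'|grep -E 'pos|^force|open|grasp'
python3 - <<'E'
from h import *
w=cams.capture('wrist');m=cv2.inRange(cv2.cvtColor(w['pixels'],cv2.COLOR_RGB2HSV),(0,170,60),(9,255,255))
v=np.where(m[:,323])[0];print(v.min(),v.max());held(w,(323,v.min()),(323,v.max()),(323,v.min()),.026)
go((*pocket(-34,-48),.08),88.8)
E
```

```text
eef_pos: [0.47, -0.2299, 0.0261]
force: [0.8, -0.2, 0.9]
eef_pos: [0.4687, -0.2303, 0.025]
force: [0.0, -0.1, 2.7]
opening: 0.0177
grasp_force: 35.0
eef_pos: [0.4703, -0.2306, 0.0818]
force: [-0.8, -0.7, -0.5]
opening: 0.0175
grasp_force: 35.0
194 306
tip [31.8  0.8 16.9]
front [-38.6   0.7   8.1]
rear [34.   0.8  7.9]
spin 0.1098 dp [-6.17 17.38  0.03] q7 81.8
```

```bash
python3 -m pendant '{"dp":[[0,0,0],[-1.19,3.48,0],[-1.19,3.48,0],[-1.19,3.48,0],[-1.2,3.48,0],[-1.2,3.46,0],[0,0,0],[0,0,0],[0,0,0],[0,0,0]],"spin":[0.11,0,0,0,0,0,0,0,0,0]}' |grep -E 'pos|rot|open|grasp'
python3 - <<'E'
from h import *
go((*pocket(-36,-48),.034),88.8)
w=cams.capture('wrist');cv2.imwrite('pics/w11.png',w['pixels'][:,:,::-1])
m=cv2.inRange(cv2.cvtColor(w['pixels'],cv2.COLOR_RGB2HSV),(0,170,60),(9,255,255))
v=np.where(m[:,323])[0];print(v.min(),v.max())
chk(w)
E
```

```text
eef_pos: [0.531, -0.0594, 0.0787]
eef_rot: [[-1.0, 0.023, -0.002], [0.023, 1.0, -0.001], [0.002, -0.001, -1.0]]
opening: 0.0171
grasp_force: 35.0
spin -0.002 dp [-0.16  0.15  4.47] q7 57.0
194 306
-70 [-127.0, -102.5, -86.5, -75.0, -59.0, -35.0, -1.0, 42.5, 54.0, 70.0, 94.5, 110.0, 122.0]
-60 [-127.0, -124.0, -102.5, -86.5, -75.0, -37.5, -35.0, -1.0, 43.0, 50.5, 54.0, 70.0, 94.5, 110.5, 113.5, 115.0, 116.5, 117.5, 122.0]
-50 [-127.0, -124.0, -102.5, -86.5, -75.0, -36.5, -35.0, -1.0, 42.5, 51.0, 54.5, 70.0, 89.0, 94.5, 110.0, 111.5, 113.5, 115.5, 118.0, 120.0, 121.5]
```

View pics/w11.png

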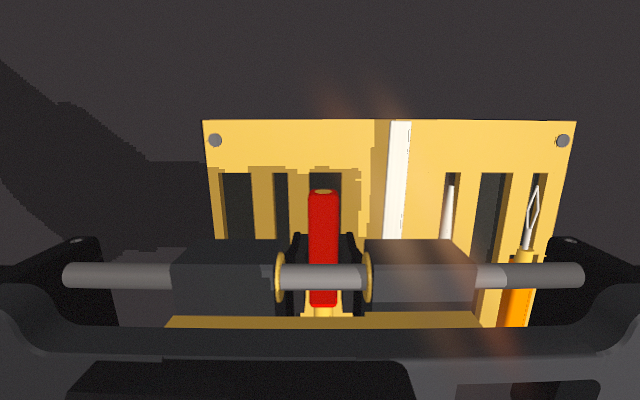

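The red tool is over pocket 3 (handle at (322,250), pocket centre measured at -47 mm). Lower with a 1.5 mm correction and release.

```bash
python3 -m pendant '{"dp":[[-0.12,0.15,1.5],[0,0,1.2],[0,0,0.6],[0,0,0.5],[0,0,0.5],[0,0,0.3],[0,0,0],[0,0,0]],"spin":[-0.002,0,0,0,0,0,0,0]}' |grep -E 'pos|^force'
python3 -m pendant '{"dp":[[0,0,0.1],[0,0,0],[0,0,0]],"spin":[0,0,0]}' |grep -E 'pos|^force|grasp'
python3 - <<'E'
from h import *
go((*pocket(-36,-48),.0315),88.8)
E
```

```text
eef_pos: [0.5333, -0.0562, 0.034]
force: [-0.9, 0.3, 0.1]
eef_pos: [0.5334, -0.0562, 0.0331]
force: [0.6, -0.2, -0.9]
grasp_force: 35.0
spin 0.0022 dp [ 0.08 -0.18  0.16] q7 53.4
```

```bash
python3 -m pendant '{"dp":[[0.05,-0.13,0],[0,0,0.1],[0,0,0],[0,0,0]],"spin":[0,0,0,0]}' |grep -E 'pos|^force|grasp'
python3 -m pendant '{"dp":[[0,0,0],[0,0,0],[0,0,0],[0,0,0],[0,0,0],[0,0,-1.5],[0,0,-3],[0,0,-2],[0,0,0],[0,0,0]],"spin":[0,0,0,0,0,0,0,0,0,0]}' 0.4|grep -E 'time|pos|^force|open'
python3 - <<'E'
from h import *
w=wblob('bodkin',.023)
o=tools(['rake'])
print('want',pocket(-34,-48));go((.47,-.3917,.12),14.9+90)
E
```

```text
eef_pos: [0.5327, -0.0576, 0.0318]
force: [0.0, 0.3, -1.1]
grasp_force: 35.0
time_s: 23.77
eef_pos: [0.5333, -0.0577, 0.0977]
force: [0.5, 1.6, -0.1]
opening: 0.0348
bodkin px (312, 172, 23, 85) [532.5 -56.8  71.5  17.7 178.2]
rake [ 468.  -394.1   73.1   21.2   14.7]
want [ 0.53450222 -0.05807743]
spin -0.279 dp [ 14.57 -30.67  -2.36] q7 58.4
```

```bash
python3 -m pendant '{"dp":[[0,0,-1],[0,0,-1],[0,0,0],[1.62,-3.41,0],[1.62,-3.41,0],[1.62,-3.41,0],[1.62,-3.41,0],[1.62,-3.41,0],[1.62,-3.41,0],[1.62,-3.41,0],[1.62,-3.41,0],[1.61,-3.39,0]],"spin":[-0.1,-0.1,-0.079,0,0,0,0,0,0,0,0,0]}' 0.6 |grep -E 'pos'
python3 -m pendant '{"dp":[[0,0,0],[0,0,0],[0,0,0],[0,0,0]],"spin":[0,0,0,0]}' |grep -E 'pos|rot|open'
python3 - <<'E'
from h import *
w=wblob('rake',.018)
go((.4702,-.3917,.025),104.9)
E
```

```text
eef_pos: [0.4692, -0.393, 0.1152]
eef_pos: [0.4711, -0.3893, 0.1163]
eef_rot: [[-0.966, -0.26, -0.001], [-0.26, 0.966, 0.001], [0.0, 0.002, -1.0]]
opening: 0.052
rake px (85, 186, 52, 52) [ 527.  -574.6   70.6   22.   149. ]
rake px (307, 168, 22, 79) [ 472.3 -393.    72.3   18.4   15.4]
spin 0.0035 dp [ 0.16 -0.21  9.16] q7 108.0
```

```bash
python3 -m pendant '{"dp":[[0.05,-0.3,3],[0,0,3],[0,0,2.2],[0,0,0.7],[0,0,0.25],[0,0,0],[0,0,0]],"spin":[0,0,0,0,0,0,0]}' |grep -E 'pos|^force'
python3 -m pendant '{"dp":[[0,0,0],[0,0,0],[0,0,0],[0,0,0],[0,0,0],[0,0,0],[0,0,0],[0,0,0],[0,0,0],[0,0,0]],"spin":[0,0,0,0,0,0,0,0,0,0]}' 0 35|grep -E 'pos|^force|open|grasp'
python3 -m pendant '{"dp":[[0,0,-2],[0,0,-2.5],[0,0,-1],[0,0,0]],"spin":[0,0,0,0]}'|grep -E 'pos|^force|open|grasp'
python3 - <<'E'
from h import *
w=cams.capture('wrist');print([(v,w['pixels'][v,323].tolist()) for v in list(range(184,200,2))+list(range(298,312,2))])
go((*pocket(-34,-116),.08),88.8)
E
```

```text
eef_pos: [0.4724, -0.3943, 0.0269]
force: [-0.3, -0.5, -0.3]
eef_pos: [0.4711, -0.3945, 0.0255]
force: [1.1, 0.5, 1.1]
opening: 0.0176
grasp_force: 35.0
eef_pos: [0.4727, -0.395, 0.0828]
force: [-0.1, 0.4, -0.6]
opening: 0.0174
grasp_force: 35.0
[(184, [84, 80, 81]), (186, [85, 82, 84]), (188, [90, 81, 79]), (190, [252, 209, 92]), (192, [248, 204, 92]), (194, [255, 246, 223]), (196, [255, 255, 255]), (198, [255, 255, 255]), (298, [255, 255, 255]), (300, [255, 255, 255]), (302, [255, 255, 255]), (304, [255, 255, 255]), (306, [255, 255, 255]), (308, [255, 255, 197]), (310, [255, 255, 163])]
spin 0.281 dp [-5.58 26.99  0.06] q7 106.4
```

```bash
python3 -m pendant '{"dp":[[0,0,0],[0,0,0],[0,0,0],[-0.67,3.37,0],[-0.67,3.37,0],[-0.67,3.37,0],[-0.67,3.37,0],[-0.67,3.37,0],[-0.67,3.37,0],[-0.67,3.38,0],[-0.67,3.38,0],[0,0,0]],"spin":[0.094,0.094,0.093,0,0,0,0,0,0,0,0,0]}' |grep -E 'pos|open|grasp'
python3 -m pendant '{"dp":[[0,0,0],[0,0,0],[0,0,0]],"spin":[0,0,0]}' |grep -E 'pos|rot|open|grasp'
python3 - <<'E'
from h import *
go((*pocket(-36,-116),.034),88.8)
w=cams.capture('wrist');cv2.imwrite('pics/w12.png',w['pixels'][:,:,::-1]);chk(w)
print([(v,w['pixels'][v,323].tolist()) for v in list(range(184,200,2))+list(range(298,312,2))])
E
```

```text
eef_pos: [0.5309, -0.1169, 0.0802]
opening: 0.017
grasp_force: 35.0
eef_pos: [0.5295, -0.1274, 0.0793]
eef_rot: [[-1.0, 0.023, -0.002], [0.023, 1.0, -0.0], [0.002, -0.0, -1.0]]
opening: 0.0168
grasp_force: 35.0
spin -0.0021 dp [-0.17  0.14  4.53] q7 64.0
-70 [-127.0, -103.0, -87.0, -75.5, -59.5, -57.5, -35.0, 2.5, 4.5, 42.5, 54.0, 70.0, 94.0, 110.0, 112.5, 121.5]
-60 [-105.5, -103.0, -87.0, -75.5, -59.5, -36.5, -35.0, 2.5, 4.5, 42.5, 45.5, 51.0, 53.5, 69.5, 94.0, 110.0, 113.0, 117.5, 121.5]
-50 [-104.5, -103.0, -89.0, -87.0, -75.5, -59.5, -36.0, -35.0, 2.5, 4.0, 42.5, 44.5, 51.5, 54.0, 69.5, 86.0, 94.0, 109.5, 111.0, 113.5, 118.0, 120.0, 121.5]
[(184, [43, 41, 38]), (186, [42, 43, 36]), (188, [44, 41, 35]), (190, [165, 123, 48]), (192, [161, 120, 45]), (194, [171, 157, 145]), (196, [201, 188, 177]), (198, [206, 195, 183]), (298, [204, 193, 182]), (300, [206, 194, 183]), (302, [204, 193, 181]), (304, [249, 242, 230]), (306, [250, 241, 232]), (308, [255, 217, 110]), (310, [255, 219, 87])]
```

View pics/w12.png

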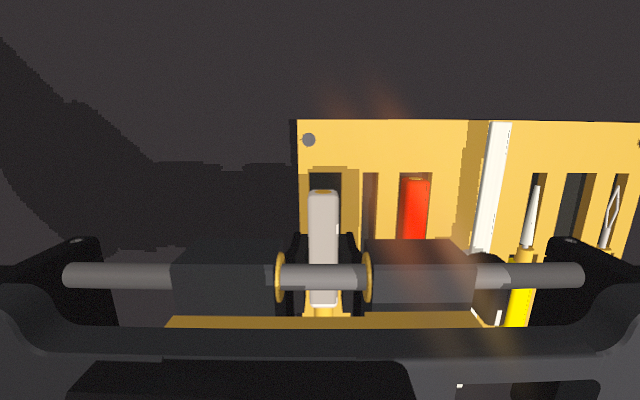

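The white tool is over pocket 1 (pocket centre -115) and red is down in pocket 3. Last time the arm settled +1.7 mm in y by itself, so I'll lower without a side correction.

```bash
python3 -m pendant '{"dp":[[-0.05,0,1.5],[0,0,1.2],[0,0,0.5],[0,0,0],[0,0,0],[0,0,0]],"spin":[-0.002,0,0,0,0,0]}' |grep -E 'pos|^force'
python3 - <<'E'
from h import *
go((*pocket(-36,-116),.0325),88.8)
E
```

```text
eef_pos: [0.531, -0.1257, 0.0484]
force: [0.1, 0.3, -0.3]
spin 0.0023 dp [-0.01 -0.03  1.59] q7 61.8
```

```bash
python3 -m pendant '{"dp":[[0,0,0.5],[0,0,0.5],[0,0,0.4],[0,0,0.2],[0,0,0],[0,0,0],[0,0,0]],"spin":[0,0,0,0,0,0,0]}' |grep -E 'pos|^force|grasp'
python3 -m pendant '{"dp":[[0,0,0],[0,0,0],[0,0,0],[0,0,0],[0,0,0],[0,0,-1.5],[0,0,-3],[0,0,-2],[0,0,-2],[0,0,-2],[0,0,0],[0,0,0]],"spin":[0,0,0,0,0,0,0,0,0,0,0,0]}' 0.4|grep -E 'time|pos|^force|open'
python3 - <<'E'
from h import *
w=wblob('rake',.023)
print('want',pocket(-34,-116));go((*C0,.1),88.8)
s=cams.capture('scene');cv2.imwrite('pics/s13.png',cv2.resize(s['pixels'][150:290,230:430],None,fx=4,fy=4,interpolation=2)[:,:,::-1])
E
```

```text
eef_pos: [0.5309, -0.1258, 0.0325]
force: [-0.4, -0.3, -0.8]
grasp_force: 35.0
time_s: 30.43
eef_pos: [0.5315, -0.1259, 0.1391]
force: [-1.2, -0.2, -1.1]
opening: 0.035
rake px (314, 166, 19, 73) [ 532.1 -125.1   71.    17.1  179.3]
rake px (441, 120, 26, 101) [504.5  -4.5  93.7  14.5 177.6]
want [ 0.53307814 -0.12606252]
spin 0.002 dp [-3.64 11.6   3.79] q7 68.1
```

View pics/s13.png

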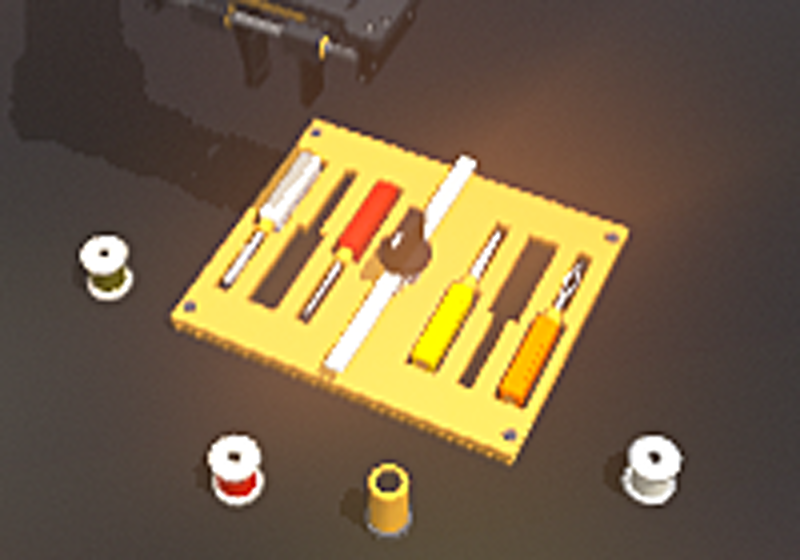

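All four lie flat in pockets 1, 3, 4 and 6, handles in the wide ends, the bar is open and the bystanders are standing. Now grip the knob and turn it clockwise.

```bash
python3 -m pendant '{"dp":[[-0.91,2.9,0.95],[-0.91,2.9,0.95],[-0.91,2.9,0.95],[-0.91,2.9,0.94],[0,0,0],[0,0,0],[0,0,0],[0,0,0]],"spin":[0.002,0,0,0,0,0,0,0]}' 0.5 |grep -E 'pos|open'
python3 - <<'E'
from h import *
go((*C0,.059),88.5)
E
```

```text
eef_pos: [0.5691, -0.0122, 0.099]
opening: 0.0434
spin 0.0035 dp [-0.04  0.15  4.  ] q7 53.8
```

```bash
python3 -m pendant '{"dp":[[0,0.05,1.5],[0,0,1.5],[0,0,1],[0,0,0],[0,0,0],[0,0,0]],"spin":[0,0,0,0,0,0]}' |grep -E 'pos|^force'
python3 -m pendant '{"dp":[[0,0,0],[0,0,0],[0,0,0],[0,0,0],[0,0,0],[0,0,0],[0,0,0],[0,0,0],[0,0,0],[0,0,0]],"spin":[0,0,0,0,0,0,0,0,0,0]}' 0 40|grep -E 'pos|^force|open|grasp'
python3 -m pendant '{"dp":[[0,0,0],[0,0,0],[0,0,0],[0,0,0],[0,0,0],[0,0,0],[0,0,0],[0,0,0]],"spin":[0.1,0.1,0.1,0.1,0.1,0.1,0.1,0.1]}'|grep -E 'pos|rot|force|open'
python3 - <<'E'
from workcell import status
s=status.state();print(s['moment'],s['qpos'].round(1))
E
```

```text
eef_pos: [0.5696, -0.01, 0.0594]
force: [0.7, -0.2, -1.0]
eef_pos: [0.5697, -0.0106, 0.0597]
force: [-0.8, -2.4, 2.8]
opening: 0.0135
grasp_force: 40.0
eef_pos: [0.5696, -0.0108, 0.0596]
eef_rot: [[-0.678, 0.735, 0.0], [0.735, 0.678, -0.001], [-0.001, -0.001, -1.0]]
force: [-0.2, -3.0, 2.8]
opening: 0.014
grasp_force: 40.0
[-0.6181995  -0.0375448   0.11788829] [ 26.5  35.5 -40.  109.5  31.2  46.3  12.2]
```

Turning with no obstruction. Finish the turn to the stop.

```bash
python3 -m pendant '{"dp":[[0,0,0],[0,0,0],[0,0,0],[0,0,0],[0,0,0],[0,0,0],[0,0,0],[0,0,0],[0,0,0],[0,0,0]],"spin":[0.1,0.1,0.1,0.1,0.1,0.1,0.1,0.09,0,0]}'|grep -E 'pos|rot|force|open'
python3 - <<'E'
from workcell import status
s=status.state();print(s['moment'])
E
```

```text
eef_pos: [0.5694, -0.0109, 0.0596]
eef_rot: [[0.036, 0.999, -0.0], [0.999, -0.036, -0.002], [-0.002, -0.0, -1.0]]
force: [-0.5, -4.1, 4.9]
opening: 0.0136
grasp_force: 40.2
[-1.00956602  0.12972298  0.56819594]
```

```bash
python3 -m pendant '{"dp":[[0,0,0],[0,0,0],[0,0,0],[0,0,0],[0,0,0],[0,0,-3],[0,0,-4],[0,0,-4],[0,0,-4],[0,0,-4],[0,0,0],[0,0,0]],"spin":[0,0,0,0,0,0,0,0,0,0,0,0]}' 0.5|grep -E 'time|pos|^force|open'
python3 - <<'E'
from h import *
s=cams.capture('scene');cv2.imwrite('pics/s14.png',cv2.resize(s['pixels'][140:310,180:480],None,fx=2.6,fy=2.6,interpolation=2)[:,:,::-1])
w=cams.capture('wrist');m=cv2.inRange(w['pixels'],(190,185,160),(255,255,255));m[230:]=0;m[:,:270]=0;m[:,380:]=0
for q in cv2.findContours(m,0,1)[0]:
    if cv2.contourArea(q)>200: print(np.round(axis(w,q,.032),1))
E
```

```text
time_s: 35.03
eef_pos: [0.5709, -0.0095, 0.2522]
force: [-0.2, -0.7, -1.0]
opening: 0.0438
[568.2 -56.7  33.7  13.4  87.9]
[570.6  56.4  92.2  14.5  87.8]
```

View pics/s14.png

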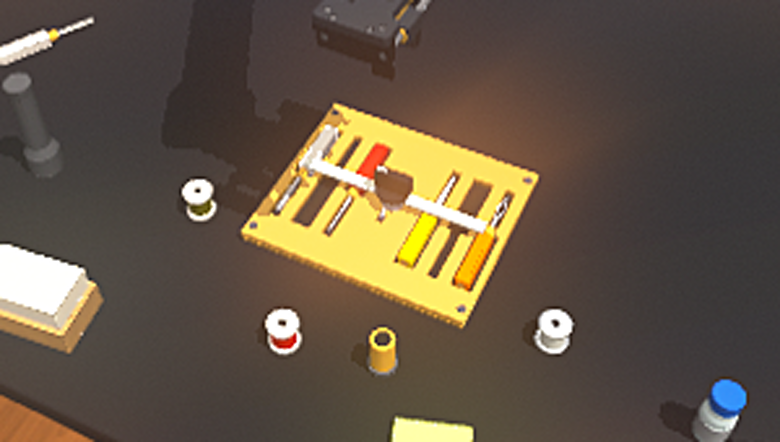

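The bar lies at 87.9°, parallel to the tray's y axis and across all four tools, and the bystanders are standing. Handing in.

```bash
python3 -c "
from workcell import ticket
print(ticket.sign_off())"
```

```text
the job is handed in; nothing more can be done
None
```

The job is handed in: the bodkin, hitch, threader and rake (the only tying tools present) lie in pockets 3, 4, 6 and 1, the bar is turned shut across them by its knob, and the final pictures show the bystanders I could see still standing.

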